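Hold the hidden bolt of a brass candle arm

TASK

The brass candle arm on the stand is hanging loose and its nut is about to be tightened. Reach down into the narrow gap behind the slotted brass plate, grasp the hidden square bolt head, and by that head slide the bolt all the way to the end of its slot on the candle cup's side, turn it until the arm is level, and finish still gripping the head so that it cannot slide or turn. Do not touch the candle arm itself, and leave the other wares where they stand.

Things in the scene. Friction and masses are not known exactly. Their poses are not given: they have to be found in the camera images.
- stand: Fixed stand; origin on the bench, x = from slotted brass plate to wooden backboard (within 0.45 rad of world x), y along the plate, z up. Plate: x -4 to 4 mm, y -85 to 85, top z = 180. Backboard behind it: x 50 to 68 mm, same width, top z = 174. The 46 mm gap between is open above and at both ends. A level slot in the plate lets the bolt travel along y; bolt axis at z = 160 mm, along x.
- bolt_head: Square steel bolt head hidden in the gap: 20 x 20 mm over its flats (own y and z), 18 mm thick (own x, along the bolt). Origin at its centre: stand x = 27 mm, z = 160 mm, 20 mm below the plate top. Grip the flats facing own +y and -y, coming down along own -z. Own z is vertical when the arm is level; it turns with the arm. Only a 14 mm wide sleeve lies between head and plate.
- candle_arm: Brass arm keyed to the bolt on the robot side of the plate, behind a hex nut: bar 16 mm tall, 11 mm thick, from own y = -20 to 145 mm; at y = 150 a drip pan (62 mm wide) and candle cup, top 54 mm over the axis. Origin on the bolt axis amid the plate thickness; the bar lies at own x = -14.5 mm; own z is up when level. Weighs 0.08 to 0.16 kg.
- bolt (a joint): Turn of bolt, head and arm about the bolt axis, rad: 0 = arm level, positive = cup end hangs down (own y of the head dips below stand y), +0.42 = its stop, where it rests unless held (its weight, about 0.1 to 0.2 N m, sinks it back). It can be turned as far as -0.42.
- slide_washer (a joint): Place of the bolt along the slot, m: 0 = slot end on the cup side (stand y = +30 mm), 0.06 = other end (stand y = -30 mm); so stand y = 30 mm minus this. It slides with about 2 N of friction and stays where it is left.
- goblet: Bystander: solid brass goblet, 90 mm tall, 56 mm across, stands near the end of the stand; origin under its foot.
- spanner: Bystander: steel open-ended spanner, 150 mm long, lying on the bench on the robot's side of the stand; origin on the bench below its middle.
- bowl: Bystander: small copper bowl, 70 mm across, 30 mm tall, on the bench roughly below the candle cup; origin under its centre.
- candlestick: Bystander: brass candlestick, 160 mm tall, 84 mm foot, stands to the right; origin under its foot.
- coffee_pot: Bystander: brass coffee pot with handle and spout, 155 mm tall, stands to the left; origin under its centre.
- polish_tin: Bystander: black tin, 75 mm tall, 66 mm across, stands near left; origin under its centre.
- mortar: Bystander: brass mortar (cup), 85 mm tall, 100 mm across, stands near right; origin under its centre.

How it is judged:
By the outcome, as a careful person would: the job done as asked, in the order asked, and still so for the second after the job is handed in, while the arm keeps its last pose, push and grip.
It also fails if it takes over 32 s, if anything falls off the work surface, if the arm or the gripper's body presses on something with over 40 N, if the wrist force passes 120 N, or if a joint passes its speed limit or range.

ROBOT

A 7-joint arm with a two-finger parallel gripper is mounted at the origin on the work surface. World frame = base frame: x ahead of the robot, y to its left, z up, the work surface at z = 0. Lengths are in mm, angles in degrees, forces in N, time in s.
With the tool pointing down it reaches from about 425 to 925 mm from the base axis. Payload 6.8 kg.
Tool frame: the origin (TCP) lies on the centre line of the jaws, within the pads' length; the fingertips stand arm.tcp_to_tips ahead of it and the grasp point (between the pads) is the TCP (arm.tcp_to_tips is the distance from the TCP to the fingertips, in mm); z points along the fingers, y is the line along which they close (so a half turn about z gives the same grasp; the last joint's range is limited). The gripper opens to 88 mm and grips with 3 to 60 N. Pads are 20 mm wide; open, the fingers measure 115 mm over their backs; the gripper's body (75 mm by 178 mm) begins 61 mm behind the grasp point.
Start: joints at [66.228, 27.33, 1.283, 89.118, -0.659, 63.558, -4.761], TCP at [203.865, -643.495, 241.664] pointing down, gripper open.
Joint ranges: [-169.35, 169.35], [-19.33, 120.38], [-80.79, 83.38], [13.8, 139.57], [-78.32, 258.32], [9.67, 109.79], [-169.56, 169.56]. Speed limits (degrees/s): [136.94, 136.94, 180, 180, 180, 180, 180].

INTERFACE

Orientations are given as [roll, pitch, yaw] about the fixed x, y, z axes, in that order (R = Rz(yaw) Ry(pitch) Rx(roll)).
In Python, from plant import arm gives the robot as it stands. Calls block until the motion is done:
- arm.move_to(position, orientation): joint-space move of the TCP to a pose.
- arm.movel(position, rotation=None, feed=150): straight line of the TCP; rotation=None keeps the orientation; feed is the mean speed in mm/s.
- arm.goto_joints(angles): joint-space move.
- arm.release() and arm.grab(grip_force=None): open the fingers fully, or close them until they stop; grip_force is the grip in N (None keeps the last).
- arm.wait(seconds).
- arm.inverse_kinematics(position, orientation): joint angles nearest the present ones, or None.
- arm.read_camera(name): name is "side" or "top"; returns the picture (400x640x3 uint8, red, green, blue); there is no depth.
- arm.camera_model(name): a dict with "mtx" (3x3 intrinsics, pixels), "rvec" (rotation vector, rad) and "tvec" (3), from world to camera coordinates, as OpenCV has them. Camera axes: x right, y down, z forward; pixel columns grow to the right and rows downward; lengths in mm; the calibration is good to about 2 mm. A picture is of the moment at which its call begins. camera_model takes no time and is no camera call.
A pose or a line that the arm cannot do raises arm.PlanningError and nothing moves.
- arm.finish_job(): hands the job in; it is judged then, once.
Trained networks look in the newest picture that a camera, given by its name, has taken for a name from the list of things; names that differ only in an ending like _2 or _b are one class to them, and where a whole thing is asked for, a point or a joint stands for the part that bears it (a point fixed in the world has none). Each returns a list of dicts, best first, with "score" (0 to 1); they miss things now and then, are a little off and sometimes report something else, mostly with a low value. They report only what shows in the picture. A call takes as long as a camera call.
- arm.cut_out(camera, query): "region" (400x640 bool, what is visible of it) and "extent" ([centre column, centre row, width, height] in pixels, round what is visible of it).
- arm.landmark_of(camera, query): "at" ([row, column] in pixels: a listed point, or the origin of a listed thing).
Readings, each from a call of its own:
- arm.get_time(): time.
- arm.get_joints(): joint angles.
- arm.get_qvel(): joint speeds.
- arm.get_joint_efforts(): joint torques, N m.
- arm.get_position(): TCP position.
- arm.get_tool_rot(): TCP orientation.
- arm.get_wrist_force(): force on the tool from outside, world axes, zero at the start.
- arm.get_ft_torque(): the same for the moment, N m.
- arm.get_width(): opening from 0.0 (shut) to 1.0 (fully open).
- arm.get_grip_force(): force on a finger pad.
Only numpy, scipy, OpenCV 4.12 (cv2) and the standard library are available. Lean on these libraries where they do the work, as an engineer would, in place of code of your own. Each camera call takes 0.05 s, during which the arm holds its last target. There are 200 camera calls.

## Working session

There is one attempt and no reset: what is moved stays moved. The work goes in short steps, each a Python script; the robot and the scene stay as the last script left them, time stands still between calls to the robot, and variables do not carry over. Pictures are saved under pics/ and viewed, at most 10 in all, crops included, and the job is handed in when it is done.

```bash
ls; mkdir -p pics; python3 - <<'E'
from plant import arm
import cv2,numpy as np
np.set_printoptions(precision=2,suppress=True)
for c in("side","top"):
    im=arm.read_camera(c); cv2.imwrite(f"pics/{c}0.png",im[:,:,::-1])
    m=arm.camera_model(c); print(c,m)
    R,_=cv2.Rodrigues(np.array(m["rvec"],float)); print("pos",-R.T@np.array(m["tvec"]).ravel(),"fwd",R[2])
    for q in("stand","candle_arm","bolt_head","goblet","bolt"):
        for f in("landmark_of","cut_out"):
            r=getattr(arm,f)(c,q)
            print(q,f,[(round(d["score"],2),d.get("at",d.get("extent"))) for d in r[:2]])
print(arm.tcp_to_tips,arm.get_time(),arm.get_tool_rot())
E
```

```text
pics
side {'mtx': array([[376.31,   0.  , 318.62],
       [  0.  , 376.31, 197.2 ],
       [  0.  ,   0.  ,   1.  ]]), 'rvec': array([ 0.69, -2.42,  1.39]), 'tvec': array([ 428.78,  254.35, 1026.74])}
pos [-29.48 872.64 735.1 ] fwd [ 0.45 -0.74 -0.5 ]
stand landmark_of [(0.65, [219.7, 328.7])]
stand cut_out [(0.84, [322.4, 198.7, 66.5, 73.0])]
candle_arm landmark_of [(0.81, [169.5, 335.2]), (0.57, [224.6, 359.1])]
candle_arm cut_out [(0.56, [327.5, 192.6, 31.3, 49.1]), (0.24, [312.6, 238.8, 18.2, 18.5])]
bolt_head landmark_of [(0.56, [171.8, 329.5])]
bolt_head cut_out []
goblet landmark_of [(0.77, [196.0, 352.8])]
goblet cut_out [(0.55, [356.2, 187.7, 18.4, 27.2])]Traceback (most recent call last):
  File "<stdin>", line 10, in <module>
ValueError: it knows: bolt_head, bowl, candle_arm, candlestick, coffee_pot, goblet, mortar, polish_tin, spanner, stand
```

```bash
python3 - <<'E'
from plant import arm
import cv2,numpy as np
np.set_printoptions(precision=2,suppress=True)
for c in("side","top"):
    im=arm.read_camera(c)
    m=arm.camera_model(c)
    if c=="top":
        print(m); R,_=cv2.Rodrigues(np.array(m["rvec"],float)); print("pos",-R.T@np.array(m["tvec"]).ravel(),"fwd",R[2])
        for q in("stand","candle_arm","bolt_head","goblet","candlestick","coffee_pot"):
            for f in("landmark_of","cut_out"):
                r=getattr(arm,f)(c,q)
                print(q,f,[(round(d["score"],2),d.get("at",d.get("extent"))) for d in r[:2]])
        cv2.imwrite("pics/top0.png",im[:,:,::-1])
    s=arm.cut_out(c,"stand")[0]["extent"]; x,y=int(s[0]),int(s[1])
    w,h=(80,60)
    x0,y0=max(x-w,0),max(y-h,0)
    print(c,"crop",x0,y0); cv2.imwrite(f"pics/{c}c.png",cv2.resize(im[y0:y0+2*h,x0:x0+2*w,::-1],None,fx=5,fy=5,interpolation=cv2.INTER_CUBIC))
print(arm.tcp_to_tips,arm.get_time(),arm.get_tool_rot())
E
```

```text
side crop 242 138
{'mtx': array([[487.49,   0.  , 315.94],
       [  0.  , 487.49, 203.48],
       [  0.  ,   0.  ,   1.  ]]), 'rvec': array([ 2.1 , -2.13,  0.22]), 'tvec': array([  -8.39,  521.91, 1373.77])}
pos [ 231.98  -12.41 1451.12] fwd [ 0.2  -0.   -0.98]
stand landmark_of [(0.72, [209.2, 347.1])]
stand cut_out [(0.74, [336.5, 197.6, 83.2, 65.1])]
candle_arm landmark_of [(0.61, [195.7, 358.0]), (0.23, [245.5, 354.5])]
candle_arm cut_out [(0.62, [328.2, 208.1, 72.9, 25.3]), (0.45, [336.2, 196.9, 89.0, 64.5])]
bolt_head landmark_of [(0.61, [186.6, 355.1])]
bolt_head cut_out []
goblet landmark_of [(0.83, [210.9, 402.2])]
goblet cut_out [(0.86, [406.6, 208.4, 28.1, 21.1])]
candlestick landmark_of [(0.72, [210.5, 405.6]), (0.61, [171.8, 449.2])]
candlestick cut_out [(0.86, [451.8, 168.2, 37.7, 34.8])]
coffee_pot landmark_of [(0.56, [182.0, 165.5])]
coffee_pot cut_out [(0.8, [150.9, 182.5, 58.7, 36.8])]
top crop 256 137
19.0 1.25 [180.    -0.    17.58]
```

View pics/side0.png

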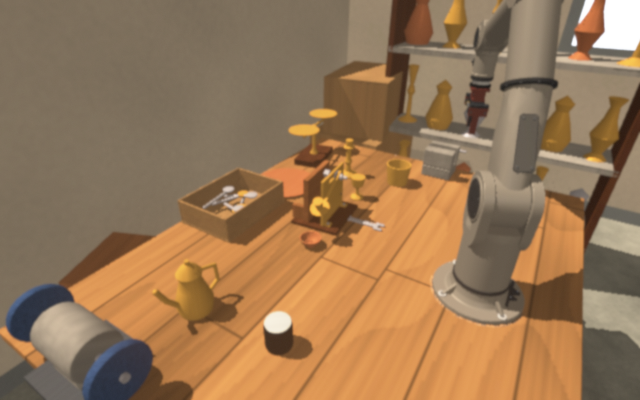

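View pics/top0.png

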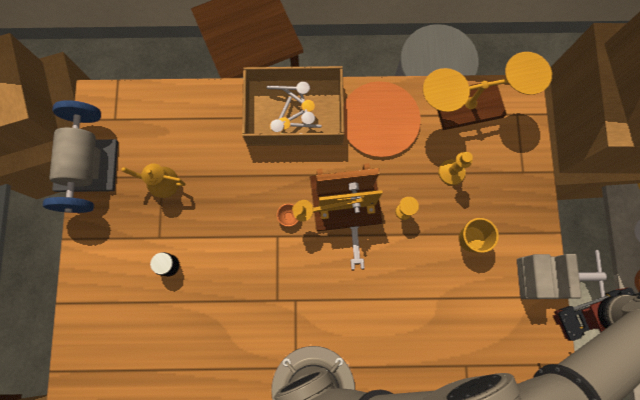

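View pics/sidec.png

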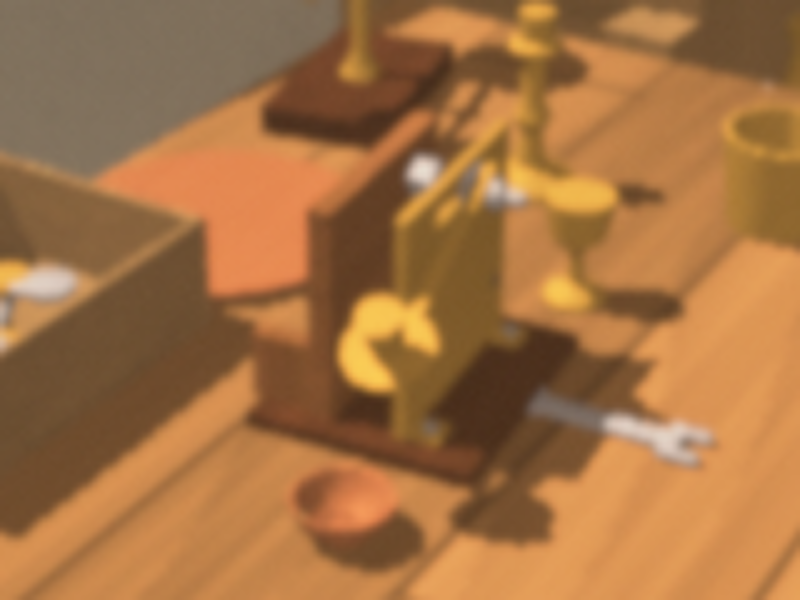

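View pics/topc.png

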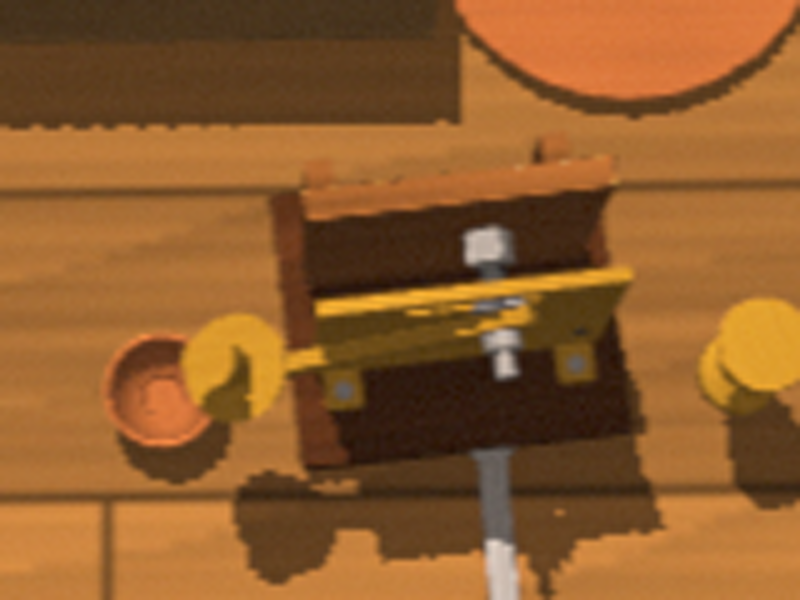

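The top view shows the plate's top edge at crop pixels (315,303)–(632,268), the backboard's top behind it, and the steel head at about (488,247). The side view shows the cup hanging down. I'll fit the stand pose and the slide from these corners.

```bash
cat > fit.py <<'E'
import cv2,numpy as np
from scipy.optimize import least_squares
from plant import arm
M={c:arm.camera_model(c) for c in("side","top")}
off={"top":(256,137),"side":(242,138)}
def proj(c,P): m=M[c]; return cv2.projectPoints(np.array(P,float).reshape(-1,3),m["rvec"],m["tvec"],m["mtx"],None)[0][:,0]
C=[("top",(-4,85,180),(318,318)),("top",(4,85,180),(315,303)),("top",(4,-85,180),(632,267)),("top",(-4,-85,180),(634,283)),
("top",(50,85,174),(307,221)),("top",(68,85,174),(302,192)),("top",(68,-85,174),(612,155)),("top",(50,-85,174),(617,183)),
("side",(0,85,180),(405,217)),("side",(0,-85,180),(507,122)),("side",(68,85,174),(312,215)),("side",(50,85,174),(333,212)),
("top",None,(488,247)),("side",None,(424,170))]
def world(p,P): c,s=np.cos(p[2]),np.sin(p[2]); return [p[0]+c*P[0]-s*P[1],p[1]+s*P[0]+c*P[1],P[2]]
def res(p):
    out=[]
    for c,P,uv in C:
        o=off[c]; t=[(uv[0]+.5)/5-.5+o[0],(uv[1]+.5)/5-.5+o[1]]
        if P is None: P=(27,p[3],164) 
        out.append(proj(c,world(p,P))[0]-t)
    return np.array(out)
if __name__=="__main__":
    np.set_printoptions(precision=2,suppress=True)
    s=least_squares(lambda p:res(p).ravel(),[580,0,0,0],loss="soft_l1",x_scale=[100,100,.1,10])
    p=s.x; print(p,np.degrees(p[2])); print(res(p))
    top=least_squares(lambda p:res(p)[[0,1,2,3,4,5,6,7,12]].ravel(),p,x_scale=[100,100,.1,10]).x; print("top only",top)
    # candle arm angle: cup top / pan
    for c in M:
        for a in(0,.2,.42):
            y=150*np.cos(a)+54*np.sin(a); z=160-150*np.sin(a)+54*np.cos(a)
            print(c,a,(proj(c,world(p,(-14.5,p[3]+y,z)))[0]-off[c])*5)
    print("head", world(p,(27,p[3],160)))
    for st in range(2):
      for yaw in (0,180):
        for tilt in(0,24):
          print(yaw,tilt,[None if (q:=arm.inverse_kinematics(world(p,(27,y,z)),[180+tilt*0,0,np.degrees(p[2])+yaw])) is None else np.round(q) for y,z in((p[3],260),(30,160))])
      break
E
python3 fit.py
```

```text
[ 517.11 -108.67    0.11  -11.86] 6.243592588958083
[[ 0.16  0.16]
 [ 0.39  0.26]
 [-0.03 -0.15]
 [ 0.02 -0.46]
 [-0.13  0.63]
 [ 0.05  0.03]
 [ 0.15  0.  ]
 [ 0.14  0.76]
 [-0.63  0.79]
 [-0.47 -0.7 ]
 [-1.21 -1.53]
 [-0.41  0.22]
 [ 0.09  0.25]
 [ 0.38  0.68]]
top only [ 517.55 -108.31    0.11  -11.9 ]
side 0 [384.77 211.13]
side 0.2 [378.88 262.15]
side 0.42 [377.7  313.19]
top 0 [217.98 335.05]
top 0.2 [205.43 348.56]
top 0.42 [205.63 361.46]
head [np.float64(545.2379692496997), np.float64(-117.5214244992351), 160]
0 0 [array([ 21.,  17., -19., 103.,   6.,  61., -84.]), array([ 16.,  22., -18., 110.,   9.,  49., -90.])]
0 24 [array([ 21.,  17., -19., 103.,   6.,  61., -84.]), array([ 16.,  22., -18., 110.,   9.,  49., -90.])]
180 0 [array([ 41.,  21., -44., 102.,  16.,  64.,  88.]), array([ 36.,  27., -44., 109.,  23.,  53.,  77.])]
180 24 [array([ 41.,  21., -44., 102.,  16.,  64.,  88.]), array([ 36.,  27., -44., 109.,  23.,  53.,  77.])]
```

Subpixel fit: the stand is at (517,-109), yaw 6.2°, the bolt at stand y ≈ -12 and the arm on its stop (0.42 rad). I'll approach along the tilted head axis.

```bash
cat > h.py <<'E'
import numpy as np
from plant import arm
S=[517.2,-108.5,0.109]
def pose(y,a,up):  # head at stand y, turn a, TCP 'up' mm along own z
    P=(27,y+np.sin(a)*up,160+np.cos(a)*up); c,s=np.cos(S[2]),np.sin(S[2])
    return [S[0]+c*P[0]-s*P[1],S[1]+s*P[0]+c*P[1],P[2]],[180-np.degrees(a),0,np.degrees(S[2])]
def sy():  # stand coords of TCP
    d=np.array(arm.get_position())-[S[0],S[1],0]; c,s=np.cos(S[2]),np.sin(S[2])
    return np.array([c*d[0]+s*d[1],-s*d[0]+c*d[1],d[2]])
def force():
    f=np.array(arm.get_wrist_force()); c,s=np.cos(S[2]),np.sin(S[2]); return np.array([c*f[0]+s*f[1],-s*f[0]+c*f[1],f[2]])
def rep(t=""): print(t,"t",round(arm.get_time(),2),"pos",sy().round(2),"F",force().round(1),"T",np.round(arm.get_ft_torque(),2),"w",round(arm.get_width(),3),"g",round(arm.get_grip_force(),1))
E
python3 - <<'E'
from h import *
import cv2
p=arm.get_position(); arm.movel([p[0],p[1],330],feed=300)
for y,a,u in((-12,.42,140),(-12,.42,6),(30,.42,6),(30,0,6)):
    print(np.round(arm.inverse_kinematics(*pose(y,a,u))))
arm.move_to(*pose(-12,.42,140)); rep("above")
for c in("top","side"):
    im=arm.read_camera(c); x,y={"top":(256,137),"side":(242,118)}[c]
    cv2.imwrite(f"pics/{c}1.png",cv2.resize(im[y-40:y+140,x-40:x+200,::-1],None,fx=3,fy=3))
E
```

```text
[  26.   19.  -48.  105.   39.   74. -121.]
[  16.   24.  -29.  113.   43.   58. -123.]
[  15.   25.  -35.  113.   44.   61. -129.]
[ 19.  22. -22. 110.  11.  50. -92.]
above t 4.08 pos [ 26.86  44.05 287.66] F [1.1 0.  0.3] T [ 0.43  0.03 -0.05] w 0.997 g 0.0
```

View pics/side1.png

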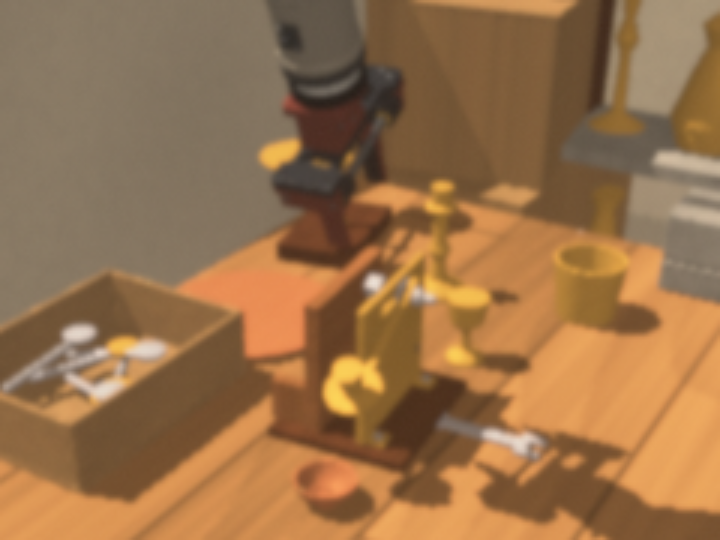

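The side view shows the gripper tilted to match the drooping arm, high above the gap (head at about (375,282), cup at (350,385)). I'll descend with force checks and then grip.

```bash
python3 - <<'E'
from h import *
f0=force()
for u in (60,30,18,11,7):
    arm.movel(pose(-12,.42,u)[0],feed=100 if u>30 else 60); 
    rep(u)
    if np.linalg.norm(force()-f0)>6: print("contact"); break
else:
    arm.grab(10); rep("grab10")
E
```

```text
60 t 5.13 pos [ 27.49  12.91 215.26] F [ 0.1 -0.6 -0.1] T [0.41 0.01 0.03] w 0.996 g 0.0
30 t 5.78 pos [ 27.02   0.3  187.25] F [0.5 0.2 0.4] T [ 0.4   0.07 -0.03] w 0.996 g 0.0
18 t 6.13 pos [ 26.66  -4.92 175.99] F [ 0.   0.3 -0. ] T [0.41 0.02 0.04] w 1.002 g 0.0
11 t 6.4 pos [ 26.72  -7.71 169.64] F [-0.2 -0.1  0.1] T [ 0.34  0.01 -0.03] w 0.996 g 0.0
7 t 6.65 pos [ 26.85  -9.24 166.17] F [-0.4 -0.3  0.7] T [ 0.38  0.07 -0.01] w 0.997 g 0.0
grab10 t 7.7 pos [ 27.    -9.25 166.49] F [-0.9  0.8 -0. ] T [ 0.27 -0.03 -0.09] w 0.231 g 10.0
```

Width is 20.3 mm, so the jaws are on the flats. Firming the grip and sliding.

```bash
python3 - <<'E'
from h import *
arm.grab(50); rep("grab50")
for y in (0,20,26,28,29,30,31,32,33,34,35):
    arm.movel(pose(y,.42,7)[0],feed=60 if y<26 else 20); rep(y)
    if abs(force()[1])>12 or np.linalg.norm(force())>25: break
E
```

```text
grab50 t 7.92 pos [ 26.99  -9.26 166.45] F [-0.4  0.3  1.7] T [ 0.24  0.04 -0.09] w 0.225 g 50.0
0 t 8.27 pos [ 27.08   4.38 166.41] F [-1.1  3.   2.9] T [ 0.53  0.24 -0.2 ] w 0.226 g 50.0
20 t 8.75 pos [ 27.18  24.25 166.43] F [-0.2  1.8  1.7] T [ 0.51  0.02 -0.13] w 0.227 g 50.0
26 t 9.2 pos [ 27.19  28.8  166.44] F [ 1.  -1.1  1.3] T [ 0.04 -0.37  0.1 ] w 0.222 g 50.0
28 t 9.45 pos [ 27.17  30.95 166.44] F [ 1.6 -0.4  1.1] T [ 0.05 -0.56  0.18] w 0.222 g 50.0
29 t 9.7 pos [ 27.18  31.94 166.47] F [ 3.8 -1.1  0.9] T [ 0.01 -0.58  0.26] w 0.227 g 50.0
30 t 9.95 pos [ 27.2   32.98 166.48] F [ 3.3 -1.5  1.5] T [ 0.06 -0.66  0.22] w 0.222 g 50.0
31 t 10.2 pos [ 27.16  33.58 166.45] F [ 4.5 -3.4  0.6] T [-0.19 -0.85  0.4 ] w 0.223 g 50.0
32 t 10.45 pos [ 27.17  33.65 166.48] F [ 4.9 -4.9 -0.2] T [-0.55 -1.1   0.49] w 0.225 g 50.0
33 t 10.7 pos [ 27.16  33.71 166.47] F [ 5.6 -8.8 -1.5] T [-0.93 -1.33  0.61] w 0.222 g 50.0
34 t 10.95 pos [ 27.15  33.72 166.52] F [  5.9 -10.8  -2.6] T [-1.27 -1.49  0.74] w 0.222 g 50.0
35 t 11.2 pos [ 27.11  33.81 166.53] F [  6.3 -13.   -3.3] T [-1.62 -1.68  0.8 ] w 0.222 g 50.0
```

It stalls at the slot end (head y ≈ 30.8) while the push force rises steadily. Turning now, keeping a light push.

```bash
python3 - <<'E'
from h import *
for a in (.42,.34,.26,.17,.08,0):
    p,r=pose(33,a,7); arm.movel(p,r,feed=20); rep(a); print("   rot",np.round(arm.get_tool_rot(),2))
    if np.linalg.norm(force())>40: break
E
```

```text
0.42 t 11.45 pos [ 27.14  33.72 166.49] F [ 5.  -8.  -1.7] T [-0.87 -1.34  0.62] w 0.225 g 50.0
   rot [ 1.5579e+02 -1.0000e-02  6.1600e+00]
0.34 t 11.7 pos [ 27.16  33.19 166.76] F [ 7.1 -7.2 -2.8] T [-1.21 -1.5   0.58] w 0.223 g 50.0
   rot [ 1.6048e+02 -5.0000e-02  6.0800e+00]
0.26 t 11.95 pos [ 27.17  32.68 166.89] F [ 5.8 -9.6 -1.8] T [-1.75 -1.45  0.46] w 0.224 g 50.0
   rot [ 1.6508e+02 -5.0000e-02  6.0600e+00]
0.17 t 12.2 pos [ 27.3   32.15 167.06] F [ 4.2 -8.3 -1. ] T [-1.83 -1.13  0.28] w 0.221 g 50.0
   rot [ 1.7026e+02 -5.0000e-02  6.0300e+00]
0.08 t 12.45 pos [ 27.26  31.57 167.11] F [  4.  -10.1   0.9] T [-2.42 -1.22  0.29] w 0.225 g 50.0
   rot [ 1.7539e+02 -4.0000e-02  6.0600e+00]
0 t 12.7 pos [ 27.29  30.96 167.13] F [ 3.4 -9.   1.4] T [-1.96 -1.12 -0.01] w 0.226 g 50.0
   rot [ 1.7991e+02 -3.0000e-02  6.1100e+00]
```

```bash
python3 - <<'E'
from h import *
from fit import proj,world
import cv2
rep()
arm.wait(.3)
out=[]
for c,(x,y,w,h) in {"top":(270,150,120,90),"side":(270,140,120,90)}.items():
    im=arm.read_camera(c)[y:y+h,x:x+w,::-1]; im=cv2.resize(im,None,fx=5,fy=5,interpolation=cv2.INTER_CUBIC)
    for a,col in((-.06,(255,0,0)),(0,(0,255,0)),(.06,(0,0,255))):
        # bar top line & cup top centre
        for yy,zz in((-20,8),(60,8),(110,8),(150,54)):
            Y=30+yy*np.cos(a)+zz*np.sin(a); Z=160-yy*np.sin(a)+zz*np.cos(a)
            u=((proj(c,world(S,(-14.5,Y,Z)))[0]-[x,y]+.5)*5).astype(int); cv2.circle(im,tuple(map(int,u)),2,col,-1)
    cv2.imwrite(f"pics/{c}2.png",im)
E
```

```text
t 12.7 pos [ 27.29  30.96 167.13] F [ 3.4 -9.   1.4] T [-1.96 -1.12 -0.01] w 0.226 g 50.0
```

View pics/side2.png

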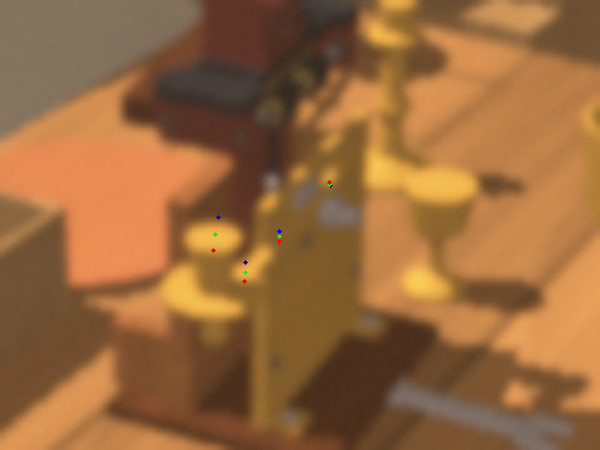

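View pics/top2.png

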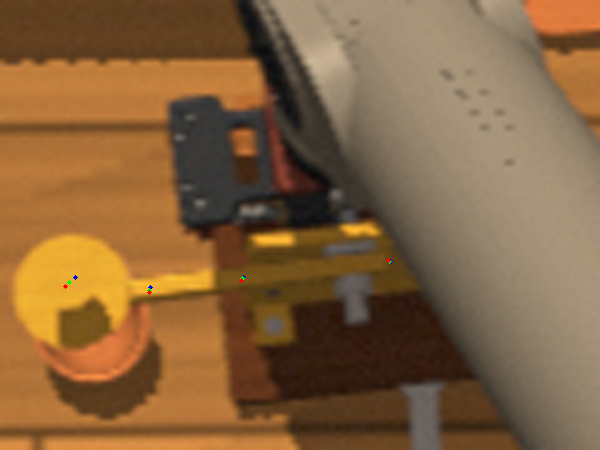

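The cup rim at side crop (213,238) lies on the green level mark (215,235), within about 0.01 rad. The bolt is at the cup-side slot end and the wares stand where they did. Last stability check, then hand in.

```bash
python3 - <<'E'
from h import *
rep(); print(arm.get_tool_rot()); arm.wait(.5); rep(); print(arm.get_tool_rot())
print(arm.finish_job())
E
```

```text
t 13.1 pos [ 27.27  31.03 167.12] F [ 3.3 -9.   2.6] T [-2.18 -1.11  0.01] w 0.223 g 50.0
[ 1.79777194e+02 -3.00178040e-02  6.21857061e+00]
 t 13.6 pos [ 27.29  31.05 167.12] F [  3.9 -10.2   1.3] T [-2.16 -1.15 -0.02] w 0.223 g 50.0
[ 1.79774680e+02 -3.02852788e-02  6.22405914e+00]
the job is handed in; nothing more can be done
None
```

I handed in the job at 13.6 s: the bolt is at the cup-side end of its slot, the arm is level to within about 0.01 rad, and the jaws still hold the head at 50 N with a light push (about 10 N) into the slot end.

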